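Open the boring jig's hold-down stay and load the door sample

ROBOT

A 7-joint arm with a two-finger parallel gripper is mounted at the origin on the work surface. World frame = base frame: x ahead of the robot, y to its left, z up, the work surface at z = 0. Lengths are in m, angles in rad, forces in N, time in s.
With the tool pointing down it reaches from about 0.425 to 0.875 m from the base axis. Payload 4.7 kg.
Tool frame: the origin (TCP) lies midway between the tips of the shut fingers; the grasp point (between the pads) lies 19 mm behind it; x points along the fingers, z is the direction in which the jaws open and shut, and the axes are right-handed (so a half turn about x gives the same grasp; the last joint's range is limited). The gripper opens to 87 mm and grips with 3 to 60 N. Pads are 19 mm wide; open, the fingers measure 117 mm over their backs; the gripper's body (75 mm by 190 mm) begins 51 mm behind the grasp point.
Start: joints at [1.29, 0.321, -0.07, 1.45, 0.023, 1.371, -0.057], TCP at [0.189, -0.622, 0.223] pointing down, gripper open.
Joint ranges: [-2.86, 2.86], [-0.3, 2.09], [-1.38, 1.24], [0.06, 2.45], [-1.56, 4.7], [0.09, 2.05], [-2.69, 2.69]. Speed limits (rad/s): [2.57, 2.57, 3.14, 3.14, 3.14, 3.14, 3.14].

INTERFACE

Orientations are given as a rotation vector (axis times angle).
In Python, from station import ctrl gives the robot as it stands.
- The arm moves only by the tool step_arm, never from a script. Its argument "plan" is a list of rows, each an object of numbers: "x", "y", "z": the shift along the tool's x, y, z in units of 25 mm (1.0 is 25 mm); "rx", "ry", "rz": the turn, a rotation vector about the tool's x, y, z in units of 5 degrees (1.0 is 5 degrees); "gripper": the gripper's target within -1 to 1 (shut at 1, half-way at 0, fully open at -1). In form: [{"x": .., "y": .., "z": .., "rx": .., "ry": .., "rz": .., "gripper": ..}, ...]. A call has exactly 5 rows; each row is the pose to reach, as a shift and turn from the pose commanded when the call began, along the tool's axes at that moment; what a row does not reach only later rows make up. A row lasts 1/8 s, in which the tool goes at most 62.5 mm and 10.7 degrees, less where a joint would pass 70% of its speed; a pose out of reach is approached as far as the arm can. A call with a gripper value outside its range is refused whole. The fingers move at their own pace and stop on an object; "grip_force" is the grip in N (left out, the last holds). Time passes only in rows, so rows that repeat a pose let the fingers close, or fill a call up. It gives the time, the measured TCP pose, the force and the opening at its end, in the units of the state.
- ctrl.sense(): the state, without advancing time (a new reading comes with each control period).
- ctrl.read_camera(name): name is "side" or "top" or "wrist"; returns (picture, depth): 420x560x3 uint8, red, green, blue; 420x560 float32, m along the optical axis (not along the pixel's ray), 0 where there is no reading.
- ctrl.get_calibration(name): a dict with "K" (3x3 intrinsics, pixels), "k1" (the pictures are not rectified: a ray, as slopes to the right and down, at radius r is drawn at 1 + k1 r^2 times it, then the intrinsics apply), "R" (3x3) and "t" (3): a world point X has camera coordinates R X + t; the wrist camera has in their place "tool_from_camera" (4x4, takes a point from camera to tool coordinates, whose origin is the TCP and whose axes are the tool frame's). Camera axes: x right, y down, z forward; pixel columns grow to the right and rows downward; lengths in m; the calibration is good to about 2 mm. A picture is of the moment at which its call begins: read the wrist's pose just before it. get_calibration takes no time and is no camera call.
- ctrl.job_done(): hands the job in, once; it reports no verdict.
The state is a dict: "t": time; "q": joint angles; "dq": joint speeds; "joint_torque": joint torques, N m; "ee_pos": TCP position; "orientation": TCP orientation; "wrist_force": force on the tool from outside, world axes, zero at the start; "torque": the same for the moment, N m; "opening": finger opening in m.
Only numpy, scipy, OpenCV 4.12 (cv2) and the standard library are available. Lean on these libraries where they do the work, as an engineer would, in place of code of your own. Each camera call takes 0.05 s, during which the arm holds its last target.

TASK

Load the hinge-boring jig: swing its folded hold-down stay up and over past upright until it leans back on its stop and stays open by itself. Then slide the pine door sample across the bench into the outlined bay, flat on the bench, its long edge flush against the fence and centred in the outline. Leave the stay open and do not push the other things lying about out of place.

Things in the scene. Friction and masses are not known exactly. Their poses are not given: they have to be found in the camera images.
- jig: the boring jig, fixed to the bench: a low aluminium fence 220 mm long and 26 mm high with a hinge stand (about 78 mm high, 44 mm wide) behind its middle. Origin on the bench in the middle of the fence's front face; x points from the bay through the fence to the back, away from the robot give or take the jig's yaw; y along the fence; z up. The bay lies at x = -90 to 0 mm, y = -75 to +75 mm, outlined on the bench by thin pale lines, open on its front and both ends
- bay_centre (a point): centre of the bay on the bench surface, 45 mm in front of the fence's face; this is where the door sample's centre must come
- stay_hinge (a point): middle of the stay's hinge pin, 40 mm behind the fence's face and 55 mm above the bench; the pin is level, along the jig's y
- stay (a joint): angle of the hold-down stay (rad). 0 = resting folded: it reaches from its hinge over the bay towards the robot, sloping up at 0.55 rad above level; 1.02 = upright; 1.40 = leaning back on its stop, 0.38 rad past upright. Only gravity acts (about 0.26 kg, little friction): short of upright it falls back folded, past upright it falls to the stop and stays
- stay_bar (a point): middle of the wooden T-bar across the free end of the stay, 160 mm from the hinge pin: a rod 16 mm in diameter, 130 mm long, along the jig's y, the arm ending at its middle; folded, it is 139 mm above the bench and 96 mm in front of the fence's face, with nothing under or in front of it
- panel: the pine door sample, a plain block 90 mm (its x) by 150 mm (its y) by 20 mm high, about 0.2 kg, loose on the bench to the left or right of the bay; origin at the centre of its underside
- template: bystander: blue plastic hinge-positioning template lying flat, 75 mm (x) by 150 mm (y), 5 mm thick with a rib 16 mm high along its -x edge; origin at the centre of its underside. It lies on the other side of the bay from the door sample
- knob_white: bystander: white porcelain cupboard knob standing on its foot, 54 mm in diameter, 54 mm high; origin at the centre of its underside
- catch: bystander: chrome magnetic catch, 37 mm (x) by 85 mm (y) by 22 mm high; origin at the centre of its underside
- bit: bystander: steel hinge-boring bit lying along its x in two pine blocks, 110 mm long, 35 mm wide, 36 mm high; origin underneath, near its middle
- hinge: bystander: nickel concealed cup hinge lying flat, 50 mm (x) by 122 mm (y), 14 mm high; origin underneath, near its middle
- driver: bystander: screwdriver 190 mm long lying along its x, at the left side of the bench, about 30 mm high
- stay_pad (a point): underside of the round rubber pad (36 mm across) on a stalk 12 mm thick, square to the stay's steel arm (22 mm wide, 12 mm thick), 85 mm from the hinge and 98 mm below the arm's middle line; folded, it stands 16 mm above the bench in the bay, so that the folded stay blocks the bay
Mind the look-alikes: they are no part of the job. There is more than one size of the panel; the job needs the largest. Leave any blue look-alike of the jig alone.

How it is judged:
On the way, in this order (a step that is already met when the one before it is completed fails the run):
1. the stay is past upright, leaning back on its stop (value of joint stay above 1.32 rad and velocity of joint stay between -0.2 and 0.2 rad/s), for 0.3 s.
2. the door sample lies in the bay, against the fence and centred (x of panel in the frame of jig above -0.051 m and y of panel in the frame of jig between -0.012 and 0.012 m and angle between the y axis of panel and the y axis of jig, either way round below 0.06 rad), for 0.2 s.
At the end, for the whole second after the job is handed in: stay leaning on its stop (over 1.32 rad); door sample still and flat in the bay, long edge along the fence within 0.06 rad, its centre at most 51 mm from the fence's face and within 12 mm of the bay's middle along it; no bystander moved over 20 mm (all of step 2 and value of joint stay above 1.32 rad and x of panel in the frame of jig below -0.03 m and angle between panel's own z axis and vertical below 0.05 rad and height (world z) of panel below 0.006 m and linear speed of panel below 0.02 m/s); the robot touches nothing.
It fails at once if a bystander is shifted more than 20 mm (distance of any of template, knob_white, catch, bit, hinge, driver from where it was at the start of the episode above 0.02 m).
It also fails if it takes over 67 s, if anything falls off the work surface, if the arm or the gripper's body presses on something with over 40 N, if the wrist force passes 120 N, or if a joint passes its speed limit or range.

## Working session

There is one attempt and no reset: what is moved stays moved. The work goes in short steps, Python scripts to look and compute and a tool call to move; the robot and the scene stay as the last step left them, time stands still between calls to the robot, and variables do not carry over. Pictures are saved under pics/ and viewed, and the job is handed in when it is done.

Besides the shell and the picture viewer there is one more tool, called as a command line: name --argument value ..., lists and objects as JSON in quotes. step_arm: Moves the arm, as the interface text tells. Its arguments: {"type":"object","properties":{"plan":{"type":"array"},"grip_force":{"type":"number"}},"required":["plan"]}

```bash
mkdir -p pics; ls; python3 - <<'E'
from station import ctrl
import cv2,numpy as np
s=ctrl.sense(); print({k:np.round(v,3) for k,v in s.items()})
for n in ("top","side","wrist"):
    p,d=ctrl.read_camera(n); cv2.imwrite(f"pics/{n}0.png",p[...,::-1]); np.save(f"{n}0_d.npy",d)
    print(n,{k:np.round(v,3).tolist() for k,v in ctrl.get_calibration(n).items()})
E
```

```text
pics
{'t': np.float64(0.0), 'q': array([ 1.29 ,  0.322, -0.07 ,  1.452,  0.023,  1.371, -0.057]), 'dq': array([-0.002,  0.001, -0.001, -0.001,  0.001, -0.001,  0.   ]), 'joint_torque': array([-0.0000e+00, -4.9129e+01, -4.0400e-01, -3.1254e+01, -6.4000e-02,
        4.4000e-02,  0.0000e+00]), 'ee_pos': array([ 0.189, -0.621,  0.221]), 'orientation': array([ 0.99 ,  1.336, -0.989]), 'wrist_force': array([-0.372, -0.215, -0.598]), 'torque': array([-0.024,  0.002, -0.004]), 'opening': np.float64(0.087)}
top {'K': [[399.096, 0.0, 279.377], [0.0, 399.096, 205.385], [0.0, 0.0, 1.0]], 'k1': 0.027, 'R': [[-0.014, -1.0, -0.01], [-0.995, 0.015, -0.098], [0.099, 0.008, -0.995]], 't': [0.107, 0.462, 1.067]}
side {'K': [[429.716, 0.0, 281.864], [0.0, 429.716, 215.258], [0.0, 0.0, 1.0]], 'k1': -0.065, 'R': [[-0.994, -0.109, 0.008], [-0.079, 0.665, -0.742], [0.076, -0.739, -0.67]], 't': [0.486, 0.071, 1.44]}
wrist {'K': [[339.707, 0.0, 277.891], [0.0, 339.707, 213.49], [0.0, 0.0, 1.0]], 'k1': -0.029, 'tool_from_camera': [[0.001, -0.266, 0.964, -0.164], [0.0, -0.964, -0.266, 0.072], [1.0, 0.0, -0.001, -0.0], [0.0, 0.0, 0.0, 1.0]]}
```

View pics/top0.png

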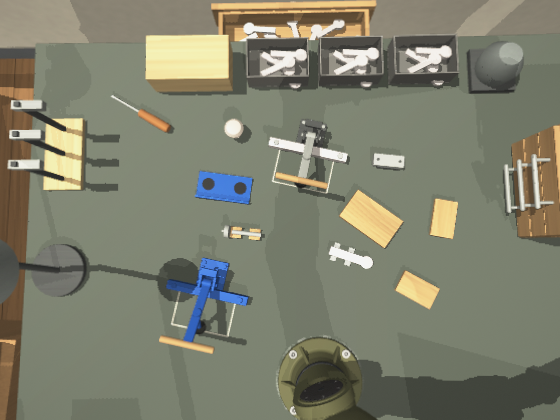

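View pics/side0.png

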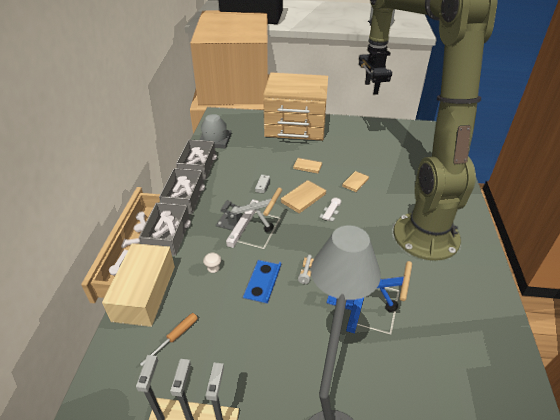

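The real jig is the aluminium one, with its fence at about (308,150) and its T-bar at (302,181). The blue look-alike is at (205,295). There are three panel candidates: (371,218), which is the largest, and the smaller (444,218) and (417,289). I choose (371,218) and check it in a close crop.

```bash
cat > h.py <<'E'
import numpy as np,cv2
from station import ctrl
from scipy.spatial.transform import Rotation as Rn
def cal(n):
    c=ctrl.get_calibration(n); return {k:np.array(v) for k,v in c.items()}
def camRt(n,pose=None):
    c=cal(n)
    if n!='wrist': return c,c['R'],c['t']
    s=pose or ctrl.sense(); T=np.eye(4);T[:3,:3]=Rn.from_rotvec(s['orientation']).as_matrix();T[:3,3]=s['ee_pos']
    W=np.linalg.inv(T@c['tool_from_camera']); return c,W[:3,:3],W[:3,3]
def ray(n,uv,pose=None):
    c,R,t=camRt(n,pose); K=c['K']; uv=np.atleast_2d(np.array(uv,float))
    k=float(c['k1']); d=np.c_[(uv[:,0]-K[0,2])/K[0,0],(uv[:,1]-K[1,2])/K[1,1]]
    u=d.copy()
    for _ in range(20): u=d/(1+k*(u**2).sum(1,keepdims=True))
    return -R.T@t, np.c_[u,np.ones(len(u))]@R
def onplane(n,uv,z,pose=None):
    o,d=ray(n,uv,pose); return o+d*((z-o[2])/d[:,2])[:,None]
def proj(n,X,pose=None):
    c,R,t=camRt(n,pose); p=np.atleast_2d(X)@R.T+t; u=p[:,:2]/p[:,2:]
    u=u*(1+float(c['k1'])*(u**2).sum(1,keepdims=True)); return u@c['K'][:2,:2].T+c['K'][:2,2]
E
python3 - <<'E'
import cv2
p=cv2.imread('pics/top0.png'); c=p[110:280,220:480]; cv2.imwrite('pics/crop1.png',cv2.resize(c,None,fx=3,fy=3,interpolation=cv2.INTER_CUBIC))
E
```

```text
(no output)
```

View pics/crop1.png

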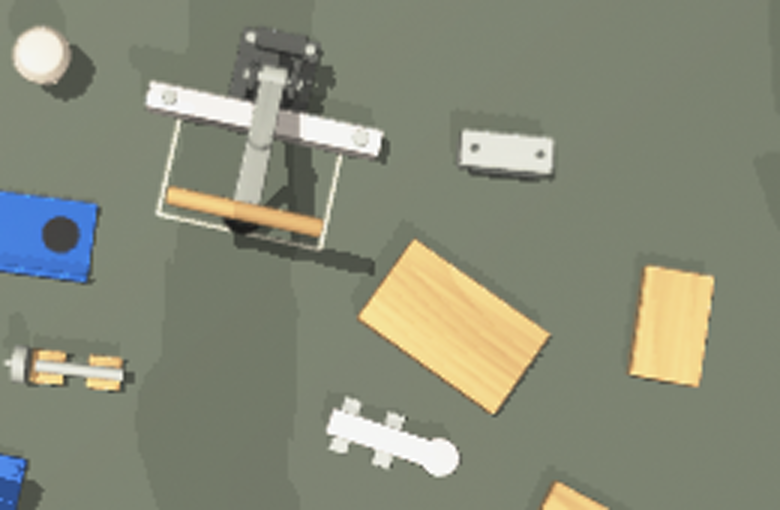

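The crop shows the aluminium jig with its pale bay outline; the outline's front corners are at crop (158,213) and (321,247). The largest pine block sits at crop (455,326), and its corners are visible.

```bash
python3 - <<'E'
from h import *
p=cv2.imread('pics/top0.png'); hsv=cv2.cvtColor(p,cv2.COLOR_BGR2HSV)
m=cv2.inRange(hsv,(8,70,120),(28,255,255)); 
cs,_=cv2.findContours(m,0,1)
for c in cs:
    if cv2.contourArea(c)<100: continue
    r=cv2.minAreaRect(c); b=cv2.boxPoints(r); 
    if not(200<r[0][0]<480 and 110<r[0][1]<320): continue
    w=onplane('top',b,0.02); print('pine',np.round(r[0]),np.round(w[:,:2],4).tolist(),'c',w.mean(0)[:2],'sz',np.linalg.norm(w[1]-w[0]),np.linalg.norm(w[2]-w[1]))
f=lambda a:np.array(a)/3.0+[220,110]-1/3
bl=onplane('top',f([(158,213),(321,247)]),0.0); print('bay front corners L,R',bl,np.linalg.norm(bl[0]-bl[1]))
ft=onplane('top',f([(148,104),(379,155)]),0.026); print('fence front top',ft,np.linalg.norm(ft[0]-ft[1]))
for nm,P in (('b',bl),('f',ft)):
    e=P[0]-P[1]; print('yaw',np.arctan2(-e[0],e[1]),'mid',P.mean(0))
yaw=np.arctan2(-(ft[0]-ft[1])[0],(ft[0]-ft[1])[1])
bar=onplane('top',f([(168,196),(322,228)]),0.139); print('bar',bar,np.linalg.norm(bar[0]-bar[1]),bar.mean(0))
for nm,uv,z in (('catch',(507,152),.022),('hinge',(392,434),.01),('hingedisc',(440,457),.012),('hingeL',(328,424),.01),('bit',(70,368),.03),('bitR',(125,373),.03),('knob',(41,55),.05),('tmplR',(88,280),.0),('tmplRt',(98,203),0.016)):
    print(nm,np.round(onplane('top',f([uv]),z),3))
E
```

```text
pine [417. 289.] [[0.2329, -0.199], [0.2873, -0.2314], [0.2346, -0.3248], [0.1808, -0.2922]] c [ 0.23389424 -0.2618724 ] sz 0.06329431534825913 0.107228621494125
pine [443. 218.] [[0.3764, -0.3005], [0.4788, -0.3203], [0.4684, -0.3848], [0.3663, -0.3645]] c [ 0.42249781 -0.34253933] sz 0.10430672287996004 0.06530738533523496
pine [371. 218.] [[0.4327, -0.0584], [0.5075, -0.1143], [0.4155, -0.2357], [0.342, -0.1797]] c [ 0.42441408 -0.14702918] sz 0.0934383676419817 0.1523495353784434
pine [301. 180.] [[0.5407, 0.1135], [0.5586, 0.1095], [0.5251, -0.0336], [0.5074, -0.0294]] c [0.53293173 0.04000726] sz 0.018324795088120727 0.14694723022811046
bay front corners L,R [[ 0.53534417  0.11938962  0.        ]
 [ 0.50091826 -0.03205514  0.        ]] 0.15530827144361437
fence front top [[ 0.63278908  0.12667575  0.026     ]
 [ 0.58155637 -0.08429447  0.026     ]] 0.21710186836449835
yaw -0.22351836884131185 mid [0.51813121 0.04366724 0.        ]
yaw -0.23823173884468163 mid [0.60717272 0.02119064 0.026     ]
bar [[ 0.5267357   0.10747813  0.139     ]
 [ 0.49828984 -0.01780808  0.139     ]] 0.12847489820328375 [0.51251277 0.04483502 0.139     ]
catch [[ 0.583 -0.202  0.022]]
hinge [[ 0.328 -0.091  0.01 ]]
hingedisc [[ 0.306 -0.133  0.012]]
hingeL [[ 0.337 -0.033  0.01 ]]
bit [[0.391 0.199 0.03 ]]
bitR [[0.386 0.15  0.03 ]]
knob [[0.673 0.222 0.05 ]]
tmplR [[0.473 0.185 0.   ]]
tmplRt [[0.543 0.174 0.016]]
```

```bash
cat >> h.py <<'E'
JO=np.array([.607,.0212,0]); JY=-.235
def setjig(o,yaw):
    global JO,JY; JO=np.array(o);JY=yaw
def jx(yaw=None): 
    a=JY if yaw is None else yaw
    return np.array([[np.cos(a),-np.sin(a),0],[np.sin(a),np.cos(a),0],[0,0,1]])
def j2w(p): return JO+jx()@np.array(p,float)
def w2j(p): return jx().T@(np.array(p,float)-JO)
def down(zdir):  # tool x down, z horizontal along world angle zdir
    z=np.array([np.cos(zdir),np.sin(zdir),0]);x=np.array([0,0,-1.]);return np.c_[x,np.cross(z,x),z]
def go(pw,zdir,note='',frm=None):
    """shift/turn in units from current pose (or frm=(pos,R))"""
    if frm is None:
        s=ctrl.sense();p0=s['ee_pos'];R0=Rn.from_rotvec(s['orientation']).as_matrix()
    else: p0,R0=frm
    Rt=down(zdir); d=R0.T@(np.array(pw)-p0)/.025; r=Rn.from_matrix(R0.T@Rt).as_rotvec()/np.deg2rad(5)
    print(note,'xyz',np.round(d,2),'r',np.round(r,2)); return np.array(pw),Rt
E
python3 - <<'E'
from h import *
s=ctrl.sense();R=Rn.from_rotvec(s['orientation']).as_matrix();print(np.round(R,3))
print('hinge',j2w([.04,0,.055]),'bar',j2w([-.096,0,.139]))
zd=JY  # jig x
zs=np.arctan2(R[1,2],R[0,2]);print('tool z dir',zs,'q7',s['q'][6],'q1',s['q'][0])
g=j2w([-.096,-.040,.139]); print('bar grasp',g)
for z in (zd,zd+np.pi): go([g[0],g[1],.26],z,'over')
E
```

```text
[[-0.     0.957  0.291]
 [ 0.001  0.291 -0.957]
 [-1.    -0.    -0.001]]
hinge [0.64590057 0.01188628 0.055     ] bar [0.51363862 0.04355293 0.139     ]
tool z dir -1.2760054197413633 q7 -0.056934574997158795 q1 1.290106193604034
bar grasp [0.5043249  0.00465235 0.139     ]
over xyz [ -1.5   19.36 -20.3 ] r [-1.193e+01 -2.000e-02 -1.000e-02]
over xyz [ -1.5   19.36 -20.3 ] r [ 2.407e+01 -1.000e-02  2.000e-02]
```

View pics/wrist0.png

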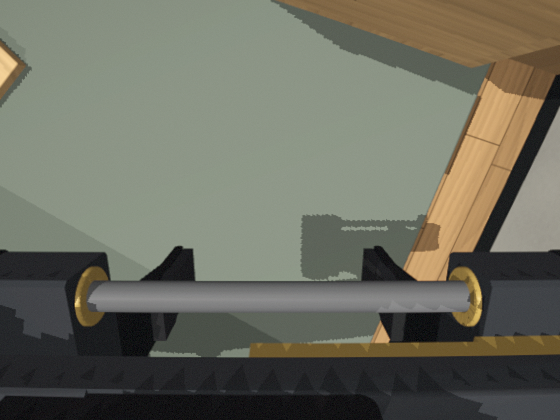

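step_arm --plan '[{"x":-0.3,"y":1.7,"z":-1.8,"rx":-1.2,"gripper":0},{"x":-0.6,"y":3.4,"z":-3.6,"rx":-2.4,"gripper":0},{"x":-0.9,"y":5.1,"z":-5.4,"rx":-3.6,"gripper":0},{"x":-1.2,"y":6.8,"z":-7.1,"rx":-4.8,"gripper":0},{"x":-1.5,"y":8.5,"z":-8.9,"rx":-6,"gripper":0}]'

```text
invalid input
```

```bash
python3 - <<'E'
from h import *
g=j2w([-.096,-.040,.139]); go([g[0],g[1],.26],JY); print(ctrl.sense()['q'])
E
```

```text
xyz [ -1.5   19.36 -20.3 ] r [-1.193e+01 -2.000e-02 -1.000e-02]
[ 1.29010619  0.32166874 -0.07009772  1.45140827  0.02259211  1.37078027
 -0.05693457]
```

step_arm --plan '[{"x":-0.3,"y":1.7,"z":-1.8,"rx":-1.2,"ry":0,"rz":0,"gripper":0},{"x":-0.6,"y":3.4,"z":-3.6,"rx":-2.4,"ry":0,"rz":0,"gripper":0},{"x":-0.9,"y":5.1,"z":-5.4,"rx":-3.6,"ry":0,"rz":0,"gripper":0},{"x":-1.2,"y":6.8,"z":-7.1,"rx":-4.8,"ry":0,"rz":0,"gripper":0},{"x":-1.5,"y":8.5,"z":-8.9,"rx":-6,"ry":0,"rz":0,"gripper":0}]' --grip_force 20

```text
t: 0.78
ee_pos: [0.3281, -0.3454, 0.2602]
orientation: [0.585, 1.49, -0.586]
wrist_force: [0.9, -0.7, 0.6]
opening: 0.0472
```

```bash
python3 - <<'E'
from h import *
g=j2w([-.096,-.040,.139]); go([g[0],g[1],.26],JY); print(ctrl.sense()['q'],ctrl.sense()['ee_pos'])
E
```

```text
xyz [ 0.   15.05 -4.37] r [-5.89  0.    0.  ]
[ 1.0765714  -0.05580451 -0.30699429  1.79615433 -0.01683761  1.3983958
  0.02388026] [ 0.32814245 -0.34540834  0.26017491]
```

step_arm --plan '[{"x":0,"y":2.4,"z":-0.7,"rx":-1,"ry":0,"rz":0,"gripper":0},{"x":0,"y":4.8,"z":-1.4,"rx":-2,"ry":0,"rz":0,"gripper":0},{"x":0,"y":7.2,"z":-2.1,"rx":-3,"ry":0,"rz":0,"gripper":0},{"x":0,"y":9.6,"z":-2.8,"rx":-4,"ry":0,"rz":0,"gripper":0},{"x":0,"y":12,"z":-3.5,"rx":-5,"ry":0,"rz":0,"gripper":0}]'

```text
t: 1.4
ee_pos: [0.4691, -0.0667, 0.2601]
orientation: [0.245, 1.556, -0.247]
wrist_force: [0.9, -1.4, -0.5]
opening: 0.0435
```

```bash
python3 - <<'E'
from h import *
g=j2w([-.096,-.040,.139]); go([g[0],g[1],.26],JY); print(ctrl.sense()['q'],ctrl.sense()['ee_pos'])
s=ctrl.sense();p,d=ctrl.read_camera('wrist'); cv2.imwrite('pics/w1.png',p[...,::-1])
print(proj('wrist',[j2w([-.096,y,.139]) for y in (-.065,0,.065)],s))
E
```

```text
xyz [0.   3.15 0.46] r [-0.9   0.01  0.01]
[ 0.77816253 -0.0606141  -0.65793177  1.79139698 -0.03670438  1.39773508
 -0.18613376] [ 0.46908246 -0.06674778  0.26007401]
[[294.85085066 144.25769582]
 [289.3206088   59.62030872]
 [283.05374516 -34.77615721]]
```

View pics/w1.png

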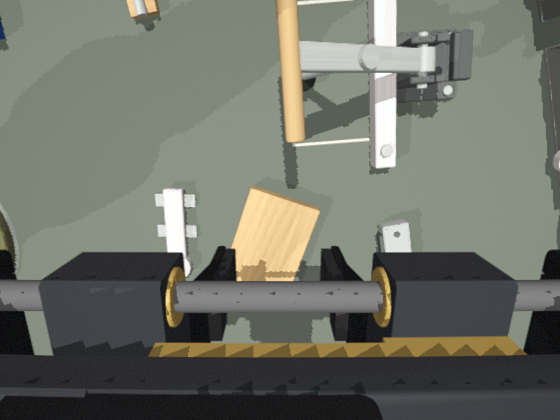

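The wrist view shows the bar end at (296,141), against a predicted (295,144), so the bar's pose is confirmed to about 2 mm.

step_arm --plan '[{"x":0,"y":1.5,"z":0.2,"rx":-0.9,"ry":0,"rz":0,"gripper":0},{"x":0,"y":3.15,"z":0.46,"rx":-0.9,"ry":0,"rz":0,"gripper":0},{"x":0,"y":3.15,"z":0.46,"rx":-0.9,"ry":0,"rz":0,"gripper":0},{"x":1,"y":3.15,"z":0.46,"rx":-0.9,"ry":0,"rz":0,"gripper":0},{"x":1,"y":3.15,"z":0.46,"rx":-0.9,"ry":0,"rz":0,"gripper":0}]'

```text
t: 2.08
ee_pos: [0.5024, 0.0015, 0.2333]
orientation: [0.187, 1.567, -0.188]
wrist_force: [0.6, 0.0, -0.5]
opening: 0.0435
```

```bash
python3 - <<'E'
from h import *
g=j2w([-.096,-.040,.139]); go([g[0],g[1],.118],JY); print(ctrl.sense()['q'],ctrl.sense()['ee_pos'])
s=ctrl.sense();p,d=ctrl.read_camera('wrist'); cv2.imwrite('pics/w2.png',p[...,::-1])
E
```

```text
xyz [4.61 0.15 0.06] r [-0.04 -0.05  0.01]
[ 0.6872044   0.03949529 -0.75398167  1.76739989  0.02765105  1.34958661
 -0.3114296 ] [0.50240734 0.00149225 0.23332733]
```

View pics/w2.png

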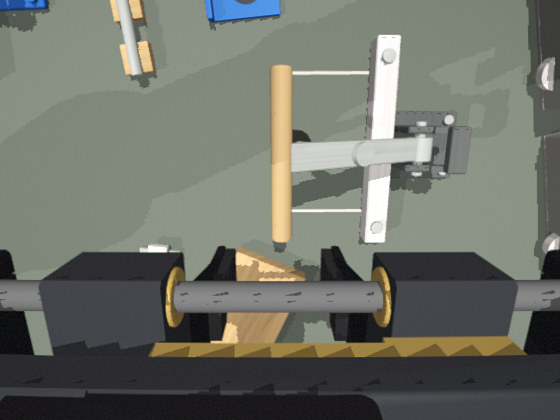

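The bar is at column 282, between the fingers (centre about 278) and parallel to them, so I descend astride it.

step_arm --plan '[{"x":1,"y":0.15,"z":0.1,"rx":0,"ry":0,"rz":0,"gripper":0},{"x":2.2,"y":0.15,"z":0.1,"rx":0,"ry":0,"rz":0,"gripper":0},{"x":3.4,"y":0.15,"z":0.1,"rx":0,"ry":0,"rz":0,"gripper":0},{"x":4.6,"y":0.15,"z":0.1,"rx":0,"ry":0,"rz":0,"gripper":0},{"x":4.6,"y":0.15,"z":0.1,"rx":0,"ry":0,"rz":0,"gripper":0}]'

```text
t: 2.75
ee_pos: [0.506, 0.0051, 0.119]
orientation: [0.187, 1.566, -0.187]
wrist_force: [0.3, 0.8, -0.1]
opening: 0.0433
```

```bash
python3 - <<'E'
from h import *
s=ctrl.sense(); print(s['ee_pos'],s['wrist_force'],w2j(s['ee_pos']))
# arc of bar in jig, relative shift of bar
for th in np.arange(.55,2.0,.1):
    b=np.array([.04-.16*np.cos(th),.055+.16*np.sin(th)]); b0=np.array([.04-.16*np.cos(.55),.055+.16*np.sin(.55)])
    print(round(th,2),'dz_tool(x_jig) %.2f  up %.2f'%tuple((b-b0)/.025))
E
```

```text
[0.50601973 0.00506555 0.11899702] [ 0.33664792  0.80899366 -0.06355971] [-0.09444797 -0.03920354  0.11899702]
0.55 dz_tool(x_jig) 0.00  up 0.00
0.65 dz_tool(x_jig) 0.36  up 0.53
0.75 dz_tool(x_jig) 0.77  up 1.02
0.85 dz_tool(x_jig) 1.23  up 1.46
0.95 dz_tool(x_jig) 1.73  up 1.86
1.05 dz_tool(x_jig) 2.27  up 2.21
1.15 dz_tool(x_jig) 2.84  up 2.50
1.25 dz_tool(x_jig) 3.44  up 2.73
1.35 dz_tool(x_jig) 4.05  up 2.90
1.45 dz_tool(x_jig) 4.68  up 3.01
1.55 dz_tool(x_jig) 5.32  up 3.05
1.65 dz_tool(x_jig) 5.96  up 3.03
1.75 dz_tool(x_jig) 6.60  up 2.95
1.85 dz_tool(x_jig) 7.22  up 2.81
1.95 dz_tool(x_jig) 7.83  up 2.60
```

step_arm --plan '[{"x":0,"y":0,"z":0,"rx":0,"ry":0,"rz":0,"gripper":0.4},{"x":0,"y":0,"z":0.2,"rx":0,"ry":0,"rz":0,"gripper":0.4},{"x":-0.5,"y":0,"z":0.55,"rx":0,"ry":0,"rz":0,"gripper":0.4},{"x":-1.0,"y":0,"z":0.97,"rx":0,"ry":0,"rz":0,"gripper":0.4},{"x":-1.45,"y":0,"z":1.43,"rx":0,"ry":0,"rz":0,"gripper":0.4}]'

```text
t: 3.38
ee_pos: [0.5384, -0.0015, 0.1576]
orientation: [0.185, 1.573, -0.187]
wrist_force: [-14.7, 2.3, 11.6]
opening: 0.0264
```

```bash
python3 - <<'E'
from h import *
s=ctrl.sense(); print(s['ee_pos'],s['wrist_force'],w2j(s['ee_pos']),s['q'])
p,d=ctrl.read_camera('side'); cv2.imwrite('pics/s2.png',cv2.resize(p[130:300,180:420,::-1],None,fx=3,fy=3))
E
```

```text
[ 0.53840082 -0.00153402  0.15763004] [-14.67252086   2.29505412  11.57466207] [-0.06142023 -0.038082    0.15763004] [ 0.63453707  0.20284626 -0.75500922  1.78405747  0.14626984  1.22222984
 -0.39841028]
```

View pics/s2.png

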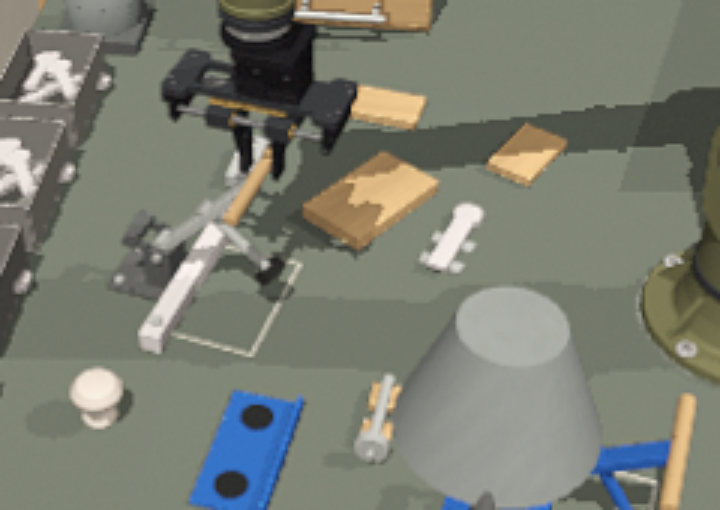

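step_arm --plan '[{"x":-0.4,"y":0,"z":0.4,"rx":0,"ry":0,"rz":0,"gripper":0.4},{"x":-0.8,"y":0,"z":0.95,"rx":0,"ry":0,"rz":0,"gripper":0.4},{"x":-1.1,"y":0,"z":1.5,"rx":0,"ry":0,"rz":0,"gripper":0.4},{"x":-1.3,"y":0,"z":2.1,"rx":0,"ry":0,"rz":0,"gripper":0.4},{"x":-1.5,"y":0,"z":2.7,"rx":0,"ry":0,"rz":0,"gripper":0.4}]'

```text
t: 4.05
ee_pos: [0.6091, -0.0188, 0.1953]
orientation: [0.187, 1.561, -0.187]
wrist_force: [-0.7, 0.8, 0.3]
opening: 0.0258
```

```bash
python3 - <<'E'
from h import *
s=ctrl.sense(); print(s['ee_pos'],s['wrist_force'],w2j(s['ee_pos']),s['q'])
p,d=ctrl.read_camera('side'); cv2.imwrite('pics/s3.png',cv2.resize(p[130:300,180:420,::-1],None,fx=3,fy=3))
E
```

```text
[ 0.60913465 -0.0188402   0.19526308] [-0.67406597  0.76314692  0.33858715] [ 0.01139906 -0.03844263  0.19526308] [ 0.58176536  0.32877075 -0.73063631  1.57621206  0.22457091  1.32098304
 -0.41562909]
```

View pics/s3.png

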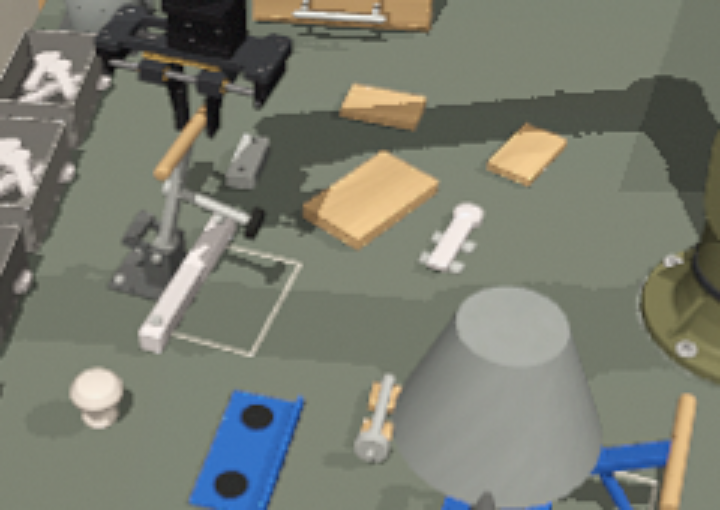

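step_arm --plan '[{"x":-0.15,"y":0,"z":0.8,"rx":0,"ry":0,"rz":0,"gripper":0.4},{"x":-0.2,"y":0,"z":1.6,"rx":0,"ry":0,"rz":0,"gripper":0.4},{"x":-0.1,"y":0,"z":2.3,"rx":0,"ry":0,"rz":0,"gripper":0.4},{"x":0,"y":0,"z":2.9,"rx":0,"ry":0,"rz":0,"gripper":0.4},{"x":0.2,"y":0,"z":3.3,"rx":0,"ry":0,"rz":0,"gripper":0.4}]'

```text
t: 4.72
ee_pos: [0.6891, -0.0385, 0.1893]
orientation: [0.187, 1.561, -0.187]
wrist_force: [-0.6, -0.4, -0.0]
opening: 0.026
```

```bash
python3 - <<'E'
from h import *
s=ctrl.sense(); print(s['ee_pos'],s['wrist_force'],w2j(s['ee_pos']),s['q'])
p,d=ctrl.read_camera('side'); cv2.imwrite('pics/s4.png',cv2.resize(p[130:300,180:420,::-1],None,fx=3,fy=3))
E
```

```text
[ 0.68914401 -0.03854577  0.18929798] [-0.5922841  -0.35025113 -0.03460898] [ 0.09379761 -0.03897696  0.18929798] [ 0.49745499  0.50729852 -0.68761265  1.36545066  0.31991252  1.3787976
 -0.42615281]
```

View pics/s4.png

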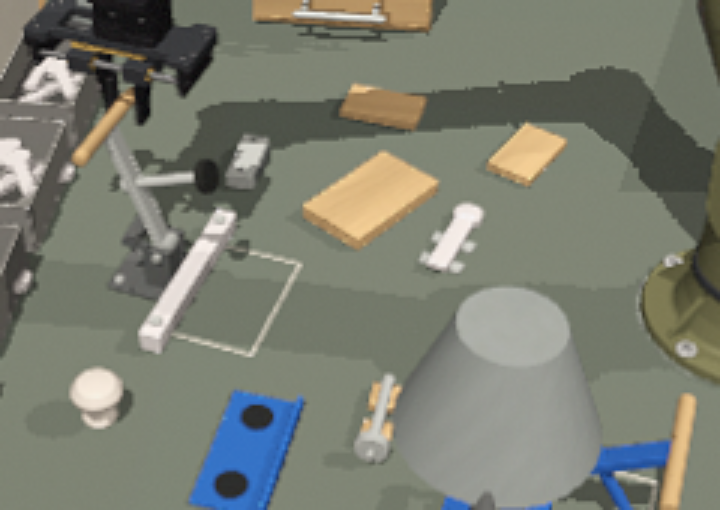

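The bar is leaning back at crop (105,128) and looks to be on its stop. I open the fingers and withdraw upward.

step_arm --plan '[{"x":0,"y":0,"z":0.1,"rx":0,"ry":0,"rz":0,"gripper":0},{"x":0,"y":0,"z":0.1,"rx":0,"ry":0,"rz":0,"gripper":0},{"x":-1,"y":0,"z":0.1,"rx":0,"ry":0,"rz":0,"gripper":0},{"x":-2.5,"y":0,"z":0.1,"rx":0,"ry":0,"rz":0,"gripper":0},{"x":-3.5,"y":0,"z":0.1,"rx":0,"ry":0,"rz":0,"gripper":0}]'

```text
t: 5.4
ee_pos: [0.6903, -0.0381, 0.2787]
orientation: [0.186, 1.561, -0.186]
wrist_force: [0.5, -0.7, -0.0]
opening: 0.0436
```

```bash
python3 - <<'E'
from h import *
s=ctrl.sense(); print(s['ee_pos'],s['wrist_force'],w2j(s['ee_pos']),s['q'])
p,d=ctrl.read_camera('side'); cv2.imwrite('pics/s5.png',cv2.resize(p[130:300,180:420,::-1],None,fx=3,fy=3))
print(proj('side',[j2w([.0993,y,.2036]) for y in(-.065,0,.065)]),'crop',(proj('side',[j2w([.0993,y,.2036]) for y in(-.065,0,.065)])-[180,130])*3)
# push plan
print('panel target end-push start etc')
a=-.649; c=np.array([.4244,-.147,0]); ya=np.array([-np.sin(a),np.cos(a),0])
for off in (.13,.10): print(c-ya*off)
E
```

```text
[ 0.6903152  -0.03810506  0.27872245] [ 0.46058882 -0.71615768 -0.03760359] [ 0.09483399 -0.03827566  0.27872245] [ 0.48349694  0.47525347 -0.6995276   1.22614578  0.29984323  1.53978992
 -0.40501783]
[[224.05531997 160.71465872]
 [215.18420105 171.78455473]
 [205.70956296 183.62759154]] crop [[132.1659599   92.14397615]
 [105.55260314 125.3536642 ]
 [ 77.12868887 160.88277462]]
panel target end-push start etc
[ 0.3458293  -0.25056952  0.        ]
[ 0.363961   -0.22666886  0.        ]
```

View pics/s5.png

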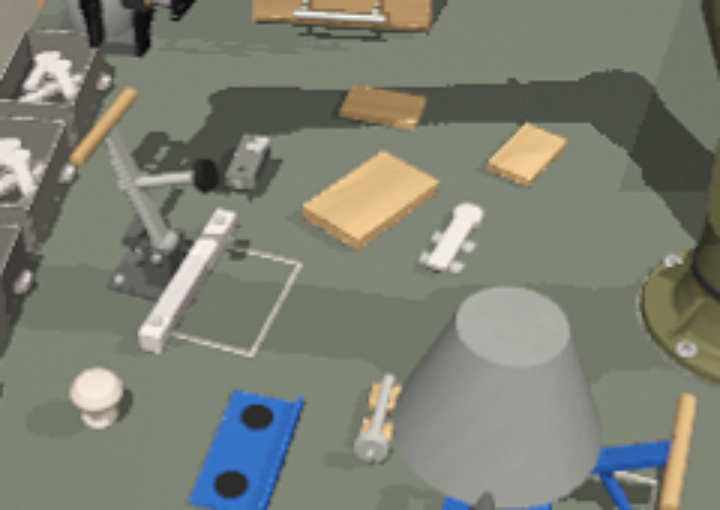

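The bar runs from crop (133,92) to (73,160), matching the predicted on-stop position of (132,92) to (77,161). The stay holds open by itself, so next is the door sample.

```bash
python3 - <<'E'
from h import *
a=-.649; c=np.array([.4244,-.147,0]); ya=np.array([-np.sin(a),np.cos(a),0])
p=c-ya*.110; print(p); go([p[0],p[1],.22],a)
E
```

```text
[ 0.3579171  -0.23463574  0.        ]
 xyz [  2.4  -10.79 -11.14] r [ 4.72  0.07 -0.03]
```

step_arm --plan '[{"x":0,"y":-1.6,"z":-1.6,"rx":1,"ry":0,"rz":0,"gripper":0.3},{"x":0.3,"y":-3.2,"z":-3.3,"rx":2,"ry":0,"rz":0,"gripper":0.3},{"x":0.6,"y":-4.8,"z":-5,"rx":3,"ry":0,"rz":0,"gripper":0.3},{"x":0.9,"y":-6.4,"z":-6.6,"rx":4,"ry":0,"rz":0,"gripper":0.3},{"x":1.2,"y":-8,"z":-8.3,"rx":4.7,"ry":0,"rz":0,"gripper":0.3}]'

```text
t: 6.08
ee_pos: [0.4395, -0.1847, 0.2459]
orientation: [0.508, 1.51, -0.51]
wrist_force: [-0.0, -0.7, 0.5]
opening: 0.0306
```

```bash
python3 - <<'E'
from h import *
a=-.649; c=np.array([.4244,-.147,0]); ya=np.array([-np.sin(a),np.cos(a),0])
p=c-ya*.110; go([p[0],p[1],.22],a)
s=ctrl.sense();print(s['q'],s['ee_pos']);p,d=ctrl.read_camera('wrist'); cv2.imwrite('pics/w3.png',p[...,::-1])
E
```

```text
xyz [ 1.04 -3.56 -1.39] r [-0.01  0.01  0.01]
[ 0.94510091 -0.04573105 -0.57949802  1.81023637 -0.02475799  1.36922908
 -0.27911192] [ 0.43948434 -0.18471419  0.24589499]
```

View pics/w3.png

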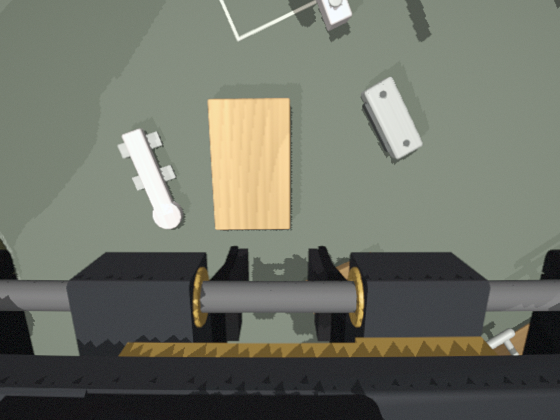

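The wrist view shows the large panel squarely aligned with the tool, with corners near (209,99), (290,99), (290,229) and (216,229). I re-measure from this view and prepare the descent.

```bash
python3 - <<'E'
from h import *
s=ctrl.sense()
img=cv2.imread('pics/w3.png');hsv=cv2.cvtColor(img,cv2.COLOR_BGR2HSV);m=cv2.inRange(hsv,(8,70,120),(28,255,255));m[245:]=0
c=max(cv2.findContours(m,0,1)[0],key=cv2.contourArea);q=cv2.approxPolyDP(c,6,True)[:,0];print(q.tolist())
w=onplane('wrist',q,.02,s);print(w[:,:2].round(4).tolist(),w.mean(0),[np.linalg.norm(w[i]-w[i-1]).round(4) for i in range(len(w))])
for i in range(len(w)): e=w[i]-w[i-1];print(np.arctan2(e[1],e[0]))
# jig bay front-right corner z=0
b=onplane('wrist',[(238,39)],0,s);print('bay FR',b,w2j(b[0]))
a=-.649; c=w.mean(0); ya=np.array([-np.sin(a),np.cos(a),0]);xa=np.array([np.cos(a),np.sin(a),0])
p=c-ya*.107; print(p); go([p[0],p[1],.09],a);go([p[0],p[1],.009],a)
E
```

```text
[[208, 99], [215, 228], [289, 228], [289, 99]]
[[0.4278, -0.068], [0.3377, -0.1847], [0.4081, -0.2391], [0.4973, -0.1221]] [ 0.41771903 -0.1534944   0.02      ] [np.float64(0.088), np.float64(0.1475), np.float64(0.0889), np.float64(0.1471)]
2.479589206120199
-2.228145490772198
-0.6581431654675571
0.9193351426351202
bay FR [[ 0.49235723 -0.03730815  0.        ]] [-0.09786853 -0.08359378  0.        ]
[ 0.35304929 -0.23874008  0.02      ]
 xyz [ 6.2  -3.44 -1.26] r [-0.13 -0.05  0.09]
 xyz [ 9.44 -3.41 -1.25] r [-0.13 -0.05  0.09]
```

```bash
cat >> h.py <<'E'
def panel_w(name,rowmax=245):
    s=ctrl.sense(); p,d=ctrl.read_camera('wrist'); img=p[...,::-1].copy(); cv2.imwrite(f'pics/{name}.png',img)
    hsv=cv2.cvtColor(img,cv2.COLOR_BGR2HSV);m=cv2.inRange(hsv,(8,70,120),(28,255,255));m[rowmax:]=0
    c=max(cv2.findContours(m,0,1)[0],key=cv2.contourArea);q=cv2.approxPolyDP(c,6,True)[:,0]
    w=onplane('wrist',q,.02,s);print(q.tolist(),'\n',w[:,:2].round(4).tolist(),w.mean(0).round(4),[np.linalg.norm(w[i]-w[i-1]).round(4) for i in range(len(w))],[np.arctan2(*(w[i]-w[i-1])[[1,0]]).round(3) for i in range(len(w))])
    return s,img,w
E
python3 - <<'E'
from h import *
s,img,w=panel_w('w4')
b=onplane('wrist',[(238,39)],0,s);print(s['ee_pos'],w2j(b[0]))
a=-.65; c=w.mean(0); ya=np.array([-np.sin(a),np.cos(a),0])
p=c-ya*.107; print(p); go([p[0],p[1],.09],a);go([p[0],p[1],.009],a)
E
```

```text
[[292, 88], [210, 90], [219, 221], [293, 220]] 
 [[0.5067, -0.1151], [0.4356, -0.0623], [0.3473, -0.181], [0.4179, -0.2341]] [ 0.4269 -0.1481  0.02  ] [np.float64(0.1484), np.float64(0.0885), np.float64(0.148), np.float64(0.0883)] [np.float64(0.93), np.float64(2.503), np.float64(-2.211), np.float64(-0.644)]
[ 0.4319278  -0.18970182  0.24426839] [-0.09786216 -0.08359073  0.        ]
[ 0.36211352 -0.23329498  0.02      ]
 xyz [ 6.22 -3.18 -1.2 ] r [-0.09 -0.02  0.06]
 xyz [ 9.46 -3.17 -1.2 ] r [-0.09 -0.02  0.06]
```

View pics/w4.png

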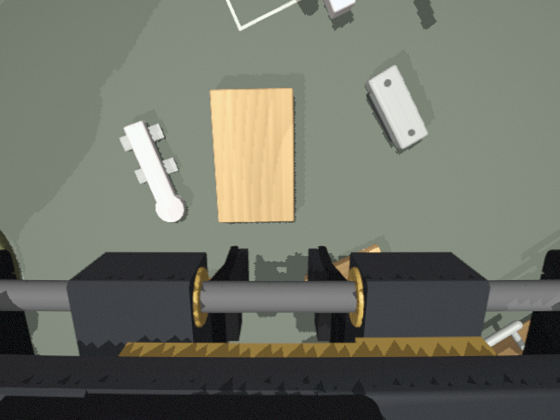

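The static view puts the panel centre at (0.427,-0.148), and the top camera gave (0.424,-0.147), so they agree. The earlier 9 mm discrepancy came from arm motion between the reading and the picture.

step_arm --plan '[{"x":0.5,"y":-1.6,"z":-0.6,"rx":0,"ry":0,"rz":0,"gripper":0.3},{"x":1.5,"y":-3.25,"z":-1.25,"rx":0,"ry":0,"rz":0,"gripper":0.3},{"x":3.5,"y":-3.25,"z":-1.25,"rx":0,"ry":0,"rz":0,"gripper":0.3},{"x":5.5,"y":-3.25,"z":-1.25,"rx":0,"ry":0,"rz":0,"gripper":0.3},{"x":7,"y":-3.25,"z":-1.25,"rx":0,"ry":0,"rz":0,"gripper":0.3}]'

```text
t: 6.8
ee_pos: [0.3672, -0.2291, 0.0695]
orientation: [0.506, 1.512, -0.506]
wrist_force: [0.1, -0.3, 0.0]
opening: 0.0303
```

```bash
python3 - <<'E'
from h import *
p,d=ctrl.read_camera('top'); cv2.imwrite('pics/t2.png',cv2.resize(p[150:320,300:480,::-1],None,fx=3,fy=3))
s=ctrl.sense();print(s['ee_pos'],s['q']);p=[.361,-.2325]
go([p[0],p[1],.009],-.65)
E
```

```text
[ 0.36449208 -0.22712302  0.06550699] [ 1.00901044  0.02724236 -0.51351509  2.13087923  0.0140924   0.99490102
 -0.15871539]
 xyz [ 2.26 -0.26  0.04] r [ 0.04 -0.09 -0.  ]
```

View pics/t2.png

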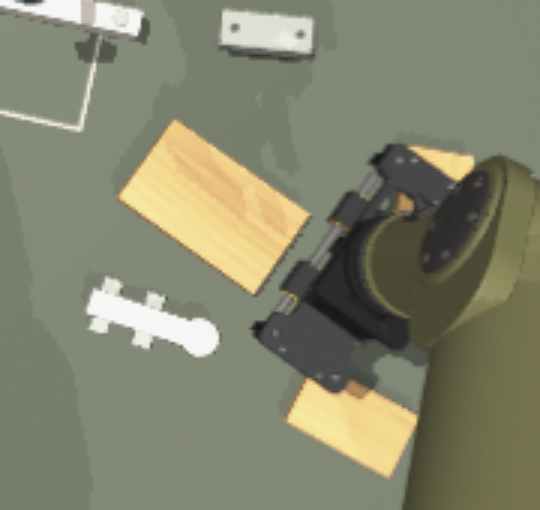

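step_arm --plan '[{"x":0.8,"y":-0.25,"z":0,"rx":0,"ry":0,"rz":0,"gripper":0.3},{"x":1.5,"y":-0.25,"z":0,"rx":0,"ry":0,"rz":0,"gripper":0.3},{"x":2,"y":-0.25,"z":0,"rx":0,"ry":0,"rz":0,"gripper":0.3},{"x":2.2,"y":-0.25,"z":0,"rx":0,"ry":0,"rz":0,"gripper":0.3},{"x":2.25,"y":-0.25,"z":0,"rx":0,"ry":0,"rz":0,"gripper":0.3}]'

```text
t: 7.48
ee_pos: [0.3642, -0.235, 0.0153]
orientation: [0.507, 1.51, -0.507]
wrist_force: [0.3, 0.4, 0.6]
opening: 0.0305
```

```bash
cat > arc.py <<'E'
from h import *
def arcpath(c0,a0,y1,n,h=.0105,afinal=None):
    # panel centre moves along own y; angle linear to JY; ends at jig y1
    a1=JY if afinal is None else afinal
    # solve length
    def run(L):
        N=200;p=np.array(c0[:2],float);out=[]
        for i in range(N+1):
            a=a0+(a1-a0)*i/N; out.append((p.copy(),a)); p=p+np.array([-np.sin(a),np.cos(a)])*L/N
        return out
    from scipy.optimize import brentq
    f=lambda L:w2j(np.r_[run(L)[-1][0],0])[1]-y1
    L=brentq(f,0.01,.5);o=run(L);print('L',L,'final jig',w2j(np.r_[o[-1][0],0]))
    return [o[int(round(200*k/n))] for k in range(1,n+1)]
def rows(path,h=.0105,z=.009):
    s=ctrl.sense();p0=s['ee_pos'];R0=Rn.from_rotvec(s['orientation']).as_matrix()
    for c,a in path:
        t=np.r_[c,0]-np.array([-np.sin(a),np.cos(a),0])*(.075+h);t[2]=z
        d=R0.T@(t-p0)/.025;r=Rn.from_matrix(R0.T@down(a)).as_rotvec()/np.deg2rad(5);print(np.round(d,2),np.round(r,2))
E
python3 - <<'E'
from arc import *
s=ctrl.sense();print(s['ee_pos'],s['wrist_force'])
P=arcpath([.4257,-.1476],-.649,0,15); rows(P)
E
```

```text
[ 0.36424116 -0.23496899  0.01530086] [0.31321169 0.39640796 0.55404254]
L 0.2124364610625395 final jig [-9.34494859e-02 -1.07808487e-16  0.00000000e+00]
[ 0.25  1.4  -0.07] [-0.29  0.   -0.  ]
[0.25 2.   0.01] [-0.62  0.    0.  ]
[0.25 2.56 0.06] [-0.93  0.    0.  ]
[0.25 3.12 0.1 ] [-1.24  0.    0.  ]
[0.25 3.72 0.13] [-1.57  0.    0.  ]
[0.25 4.28 0.14] [-1.88  0.    0.  ]
[0.25 4.84 0.13] [-2.19  0.    0.  ]
[0.25 5.44 0.11] [-2.52  0.    0.  ]
[0.25 6.   0.07] [-2.83  0.    0.  ]
[0.25 6.56 0.02] [-3.14  0.    0.  ]
[ 0.25  7.16 -0.05] [-3.47  0.    0.  ]
[ 0.25  7.71 -0.14] [-3.78  0.    0.  ]
[ 0.25  8.26 -0.24] [-4.08  0.    0.  ]
[ 0.25  8.85 -0.36] [-4.42  0.    0.  ]
[ 0.25  9.4  -0.49] [-4.73  0.    0.  ]
```

step_arm --plan '[{"x":0.25,"y":0.5,"z":-0.05,"rx":0,"ry":0,"rz":0,"gripper":0.3},{"x":0.25,"y":1,"z":-0.05,"rx":-0.1,"ry":0,"rz":0,"gripper":0.3},{"x":0.25,"y":1.4,"z":-0.05,"rx":-0.3,"ry":0,"rz":0,"gripper":0.3},{"x":0.25,"y":2,"z":0,"rx":-0.6,"ry":0,"rz":0,"gripper":0.3},{"x":0.25,"y":2.55,"z":0.05,"rx":-0.9,"ry":0,"rz":0,"gripper":0.3}]'

```text
t: 8.1
ee_pos: [0.4043, -0.1845, 0.0092]
orientation: [0.444, 1.524, -0.445]
wrist_force: [-1.2, -1.4, 0.4]
opening: 0.0308
```

```bash
python3 - <<'E'
from arc import *
s0,img,w=panel_w('w5',rowmax=250);s=ctrl.sense();print(s['ee_pos'],s['wrist_force'],s['q'])
R=Rn.from_rotvec(s['orientation']).as_matrix();print('zdir',np.arctan2(R[1,2],R[0,2]))
E
```

```text
[[168, 0], [186, 249], [371, 249], [390, 0]] 
 [[0.4309, -0.0592], [0.3735, -0.1493], [0.4486, -0.1971], [0.5062, -0.1071]] [ 0.4398 -0.1282  0.02  ] [np.float64(0.0894), np.float64(0.1068), np.float64(0.089), np.float64(0.1069)] [np.float64(2.575), np.float64(-2.138), np.float64(-0.567), np.float64(1.001)]
[ 0.40572037 -0.18273634  0.00924259] [2.09632138 1.83934123 0.31720599] [ 0.90871288  0.15674394 -0.56896495  2.14707287  0.10943147  0.86340441
 -0.29032318]
zdir -0.5645208771458012
```

View pics/w5.png

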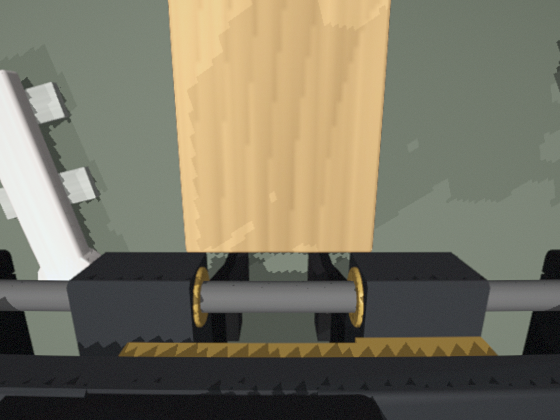

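The panel is flush with the fingers: panel angle -0.567, tool angle -0.565, laterally centred at column 278. I continue the arc.

```bash
cat >> arc.py <<'E'
def cont(n,y1=0,h=.0105):
    s=ctrl.sense();R=Rn.from_rotvec(s['orientation']).as_matrix();a=np.arctan2(R[1,2],R[0,2])
    c=s['ee_pos']+R[:,1]*(.075+h); print('panel jig est',w2j(c),'a-JY',a-JY)
    rows(arcpath(c,a,y1,n),h)
E
python3 - <<'E'
from arc import *
p,d=ctrl.read_camera('top'); img=p[...,::-1].copy(); cv2.imwrite('pics/t3.png',img)
cont(12)
E
```

```text
panel jig est [-0.12102074 -0.16503846  0.0092067 ] a-JY -0.3306635110384055
L 0.1681080072304121 final jig [-9.33430269e-02  9.37956089e-17  0.00000000e+00]
[0.   0.57 0.09] [-0.32  0.01 -0.01]
[0.01 1.11 0.16] [-0.63  0.01 -0.01]
[0.01 1.69 0.21] [-0.95  0.01 -0.01]
[0.01 2.27 0.26] [-1.27  0.01 -0.01]
[0.01 2.81 0.28] [-1.57  0.01 -0.01]
[0.01 3.39 0.29] [-1.89  0.01 -0.01]
[0.01 3.97 0.28] [-2.22  0.01 -0.01]
[0.01 4.52 0.26] [-2.52  0.01 -0.01]
[0.01 5.1  0.22] [-2.84  0.01 -0.01]
[0.01 5.67 0.17] [-3.16  0.01 -0.01]
[0.01 6.22 0.1 ] [-3.47  0.01 -0.01]
[0.01 6.79 0.01] [-3.79  0.01 -0.01]
```

step_arm --plan '[{"x":0,"y":0.57,"z":0.09,"rx":-0.32,"ry":0,"rz":0,"gripper":0.3},{"x":0,"y":1.11,"z":0.16,"rx":-0.63,"ry":0,"rz":0,"gripper":0.3},{"x":0,"y":1.69,"z":0.21,"rx":-0.95,"ry":0,"rz":0,"gripper":0.3},{"x":0,"y":2.27,"z":0.26,"rx":-1.27,"ry":0,"rz":0,"gripper":0.3},{"x":0,"y":2.81,"z":0.28,"rx":-1.57,"ry":0,"rz":0,"gripper":0.3}]'

```text
t: 8.82
ee_pos: [0.4477, -0.1285, 0.0088]
orientation: [0.337, 1.544, -0.337]
wrist_force: [0.3, -1.1, -0.2]
opening: 0.0303
```

```bash
python3 - <<'E'
from arc import *
s0,img,w=panel_w('w6',rowmax=250)
p,d=ctrl.read_camera('top'); img=p[...,::-1].copy(); cv2.imwrite('pics/t4.png',cv2.resize(img[90:300,200:440],None,fx=3,fy=3))
s=ctrl.sense();print(s['ee_pos'],s['wrist_force'],s['q'])
cont(7)
E
```

```text
[[169, 0], [186, 248], [372, 249], [391, 0]] 
 [[0.4574, -0.001], [0.4129, -0.0972], [0.4938, -0.1349], [0.5384, -0.0381]] [ 0.4756 -0.0678  0.02  ] [np.float64(0.0891), np.float64(0.1061), np.float64(0.0892), np.float64(0.1066)] [np.float64(2.712), np.float64(-2.004), np.float64(-0.435), np.float64(1.139)]
[ 0.44834444 -0.12757388  0.00894133] [-0.77326484  0.53068265 -0.55280159] [ 0.80881195  0.21263502 -0.62688695  2.09723128  0.16034921  0.87680166
 -0.33901337]
panel jig est [-0.10319263 -0.09772623  0.00904694] a-JY -0.19373948299548166
L 0.09834490908106325 final jig [-9.36484058e-02 -6.60432050e-17  0.00000000e+00]
[-0.    0.57  0.09] [-0.32  0.01 -0.01]
[-0.    1.13  0.16] [-0.63  0.01 -0.01]
[-0.    1.7   0.21] [-0.95  0.01 -0.01]
[0.   2.26 0.25] [-1.27  0.01 -0.01]
[0.   2.84 0.28] [-1.59  0.01 -0.01]
[0.   3.39 0.29] [-1.9   0.01 -0.01]
[0.   3.97 0.28] [-2.22  0.01 -0.01]
```

View pics/t4.png

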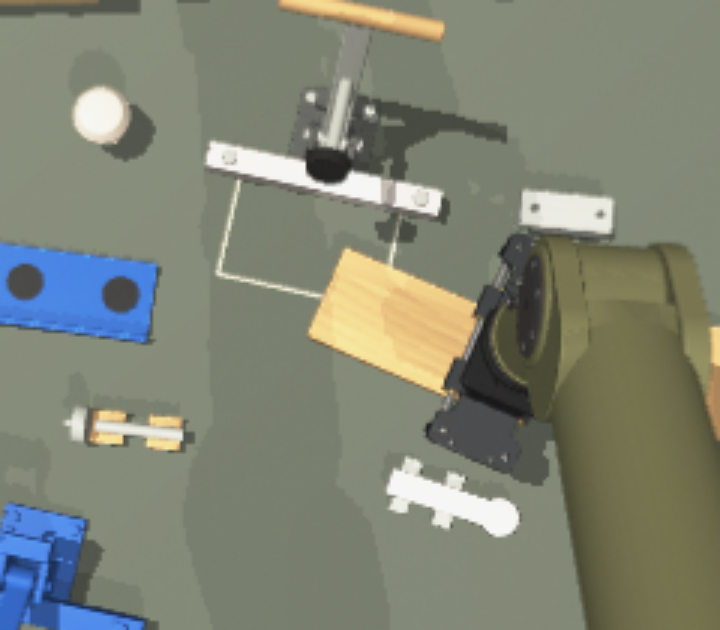

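The panel is entering the bay, with corners at crop (347,250), (310,338), (450,395). The stay is still open and the bystanders are untouched. I continue the arc.

step_arm --plan '[{"x":0,"y":0.57,"z":0.09,"rx":-0.32,"ry":0,"rz":0,"gripper":0.3},{"x":0,"y":1.13,"z":0.16,"rx":-0.63,"ry":0,"rz":0,"gripper":0.3},{"x":0,"y":1.7,"z":0.21,"rx":-0.95,"ry":0,"rz":0,"gripper":0.3},{"x":0,"y":2.26,"z":0.25,"rx":-1.27,"ry":0,"rz":0,"gripper":0.3},{"x":0,"y":2.8,"z":0.28,"rx":-1.59,"ry":0,"rz":0,"gripper":0.3}]'

```text
t: 9.55
ee_pos: [0.4832, -0.068, 0.0088]
orientation: [0.229, 1.559, -0.229]
wrist_force: [-0.5, -0.3, 0.8]
opening: 0.0311
```

```bash
python3 - <<'E'
from arc import *
s0,img,w=panel_w('w7',rowmax=250)
p,d=ctrl.read_camera('top'); img=p[...,::-1].copy(); cv2.imwrite('pics/t5.png',cv2.resize(img[110:250,250:410],None,fx=5,fy=5,interpolation=cv2.INTER_CUBIC))
cont(2)
E
```

```text
[[169, 0], [187, 249], [372, 249], [392, 0]] 
 [[0.4753, 0.0597], [0.4448, -0.0424], [0.5298, -0.0679], [0.5611, 0.0341]] [ 0.5027 -0.0041  0.02  ] [np.float64(0.0896), np.float64(0.1066), np.float64(0.0888), np.float64(0.1066)] [np.float64(2.851), np.float64(-1.861), np.float64(-0.291), np.float64(1.273)]
panel jig est [-0.09471437 -0.02877643  0.00906945] a-JY -0.05482638456441885
L 0.02879096263779219 final jig [-9.39213667e-02  1.15646818e-16  0.00000000e+00]
[-0.    0.58  0.09] [-0.31  0.01 -0.02]
[-0.    1.16  0.16] [-0.63  0.01 -0.02]
```

View pics/t5.png

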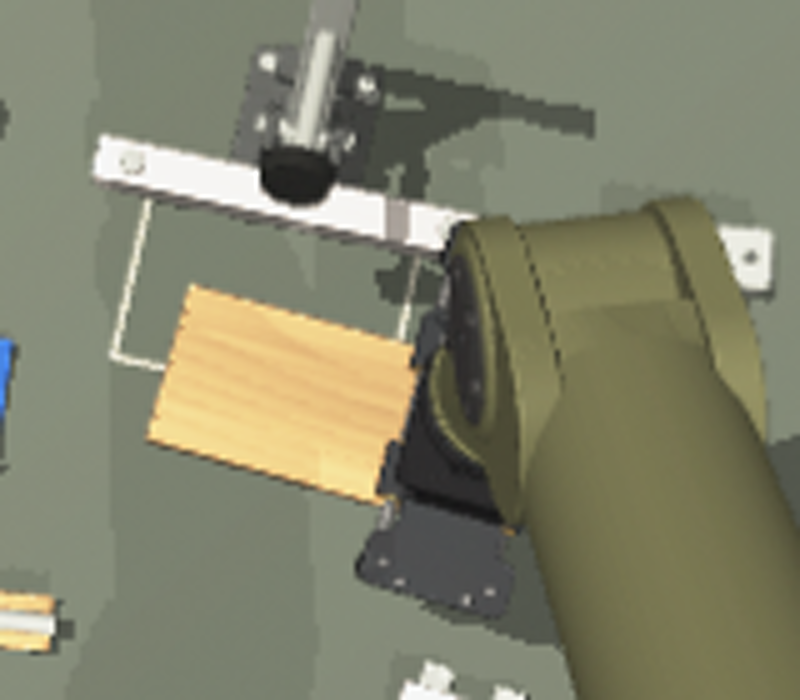

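```bash
python3 - <<'E'
from h import *
f=lambda a:(np.array(a,float)+.5)/5+[250,110]-.5
P=onplane('top',f([(192,285),(416,347),(378,503),(150,440)]),.02);print('panel',P[:,:2].round(4).tolist(),P.mean(0),w2j(P.mean(0)),np.linalg.norm(P[0]-P[1]),np.linalg.norm(P[1]-P[2]))
print([w2j(x).round(4) for x in P])
B=onplane('top',f([(112,358),(147,200),(404,338),(418,262)]),0);print('bay lines FL, BL, R front-ish, R back',[w2j(x).round(4) for x in B])
F=onplane('top',f([(93,180),(445,252)]),.026);print('fence',[w2j(x).round(4) for x in F])
E
```

```text
panel [[0.5707, 0.0751], [0.5341, -0.0476], [0.4482, -0.0245], [0.4848, 0.0995]] [0.50946468 0.02561573 0.02      ] [-0.09588267 -0.01841606  0.02      ] 0.12802304984025178 0.08887764424903662
[array([-0.0478,  0.0439,  0.02  ]), array([-0.0549, -0.0839,  0.02  ]), array([-0.1437, -0.0815,  0.02  ]), array([-0.1371,  0.0477,  0.02  ])]
bay lines FL, BL, R front-ish, R back [array([-0.0942,  0.0794,  0.    ]), array([-0.0019,  0.08  ,  0.    ]), array([-0.0476, -0.078 ,  0.    ]), array([-0.0035, -0.0767,  0.    ])]
fence [array([-0.0034,  0.11  ,  0.026 ]), array([-0.0009, -0.088 ,  0.026 ])]
```

step_arm --plan '[{"x":0,"y":0.45,"z":0.07,"rx":-0.3,"ry":0,"rz":0,"gripper":0.3},{"x":0,"y":0.85,"z":0.12,"rx":-0.55,"ry":0,"rz":0,"gripper":0.3},{"x":0,"y":1.1,"z":0.16,"rx":-0.7,"ry":0,"rz":0,"gripper":0.3},{"x":0,"y":1.2,"z":0.17,"rx":-0.73,"ry":0,"rz":0,"gripper":0.3},{"x":0,"y":1.2,"z":0.17,"rx":-0.73,"ry":0,"rz":0,"gripper":0.3}]'

```text
t: 10.28
ee_pos: [0.4956, -0.0412, 0.0088]
orientation: [0.18, 1.563, -0.18]
wrist_force: [-0.3, 0.5, -0.8]
opening: 0.0303
```

```bash
sed -i 's/^JO=.*/JO=np.array([.605,.0226,0]); JY=-.226/' h.py; python3 - <<'E'
from arc import *
p,d=ctrl.read_camera('top'); img=p[...,::-1].copy(); cv2.imwrite('pics/t6.png',cv2.resize(img[110:250,250:410],None,fx=5,fy=5,interpolation=cv2.INTER_CUBIC))
s=ctrl.sense();print(s['ee_pos'],s['wrist_force'],s['q']);R=Rn.from_rotvec(s['orientation']).as_matrix()
print(np.arctan2(R[1,2],R[0,2]),w2j(s['ee_pos']),w2j(s['ee_pos']+R[:,1]*.0855))
E
```

```text
[ 0.49554873 -0.04129704  0.00876838] [ 0.43615722 -0.19628104  0.86839655] [ 0.66044832  0.29468966 -0.69451035  2.02345325  0.23882932  0.90297742
 -0.39196092]
-0.22983939746466886 [-0.09234986 -0.08679812  0.00876838] [-0.0920216  -0.00129876  0.00878199]
```

View pics/t6.png

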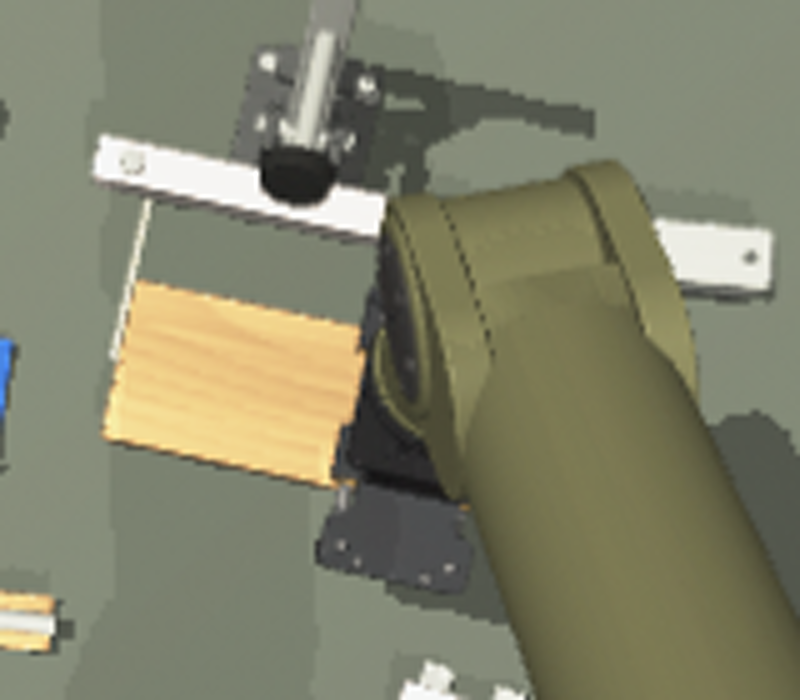

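```bash
python3 - <<'E'
from arc import *
f=lambda a:(np.array(a,float)+.5)/5+[250,110]-.5
P=onplane('top',f([(137,282),(104,437),(362,327)]),.02);print([w2j(x).round(4) for x in P]); e=P[0]-P[1];print('long-normal angle',np.arctan2(e[1],e[0])-JY); e=P[0]-P[2];print(np.arctan2(-e[0],e[1])-JY)
p=j2w([-.165,-.09,.14]);a=go(p,JY+.1);p=j2w([-.185,0,.12]);go(p,JY+np.pi/2)
E
```

```text
[array([-0.0499,  0.0736,  0.02  ]), array([-0.138 ,  0.0731,  0.02  ]), array([-0.0486, -0.053 ,  0.02  ])]
long-normal angle 0.005454911522618733
0.009612546517735271
 xyz [-5.25 -0.14 -2.91] r [-1.19  0.   -0.  ]
 xyz [-4.45  3.46 -3.72] r [-18.04   0.    -0.  ]
```

The panel is at jig x≈-0.094, y≈-0.0015 and aligned within 0.01 rad. I back off and go round to its front edge.

step_arm --plan '[{"x":0,"y":-0.8,"z":0,"rx":0,"ry":0,"rz":0,"gripper":0},{"x":-1.5,"y":-1,"z":-0.5,"rx":0,"ry":0,"rz":0,"gripper":-0.5},{"x":-3.3,"y":-1,"z":-1.5,"rx":-1.5,"ry":0,"rz":0,"gripper":-1},{"x":-5,"y":-0.5,"z":-2.8,"rx":-3.5,"ry":0,"rz":0,"gripper":-1},{"x":-5,"y":0.5,"z":-3.7,"rx":-5.5,"ry":0,"rz":0,"gripper":-1}]'

```text
t: 10.95
ee_pos: [0.4097, -0.0086, 0.1367]
orientation: [-0.201, 1.556, 0.196]
wrist_force: [0.7, 0.5, 0.1]
opening: 0.0726
```

```bash
python3 - <<'E'
from arc import *
s=ctrl.sense();print(s['ee_pos'],s['wrist_force'],s['q']);
p=j2w([-.185,0,.12]);go(p,JY+np.pi/2)
E
```

```text
[ 0.40965966 -0.00860008  0.13673031] [0.72671613 0.46396616 0.14138959] [ 0.81078506 -0.15151403 -0.78501101  2.09759962 -0.11420891  1.14784815
  0.33108089]
 xyz [0.66 2.67 1.31] r [-12.51   0.03   0.08]
```

step_arm --plan '[{"x":0,"y":0.6,"z":0.3,"rx":-2,"ry":0,"rz":0,"gripper":-1},{"x":0,"y":1.2,"z":0.6,"rx":-4,"ry":0,"rz":0,"gripper":-1},{"x":0,"y":1.8,"z":1,"rx":-6,"ry":0,"rz":0,"gripper":-1},{"x":0,"y":2.4,"z":1.3,"rx":-8,"ry":0,"rz":0,"gripper":-1},{"x":0.3,"y":2.6,"z":1.6,"rx":-10,"ry":0,"rz":0,"gripper":-1}]'

```text
t: 11.58
ee_pos: [0.4315, 0.0657, 0.1267]
orientation: [-0.879, 1.385, 0.877]
wrist_force: [0.2, -1.3, 0.7]
opening: 0.0872
```

```bash
python3 - <<'E'
from arc import *
s=ctrl.sense();print(s['ee_pos'],s['wrist_force'],s['q']);
p=j2w([-.175,0,.06]);go(p,JY+np.pi/2);p=j2w([-.168,0,.009]);go(p,JY+np.pi/2)
E
```

```text
[0.43145183 0.06571596 0.126712  ] [ 0.20042066 -1.2837988   0.68058836] [ 0.66583035 -0.04922054 -0.84617599  2.05061095 -0.04018157  1.12244569
  0.96731487]
 xyz [ 2.67 -0.17 -0.09] r [-2.46  0.    0.02]
 xyz [ 4.71 -0.44 -0.03] r [-2.46  0.    0.02]
```

step_arm --plan '[{"x":0.5,"y":-0.2,"z":-0.1,"rx":-1.3,"ry":0,"rz":0,"gripper":-1},{"x":1.5,"y":-0.35,"z":-0.1,"rx":-2.46,"ry":0,"rz":0,"gripper":-1},{"x":3,"y":-0.4,"z":-0.05,"rx":-2.46,"ry":0,"rz":0,"gripper":-1},{"x":4,"y":-0.4,"z":-0.05,"rx":-2.46,"ry":0,"rz":0,"gripper":-1},{"x":4.6,"y":-0.4,"z":-0.05,"rx":-2.46,"ry":0,"rz":0,"gripper":-1}]'

```text
t: 12.2
ee_pos: [0.4386, 0.0592, 0.0101]
orientation: [-1.035, 1.312, 1.037]
wrist_force: [-0.6, -0.2, 0.0]
opening: 0.0871
```

```bash
python3 - <<'E'
from arc import *
p,d=ctrl.read_camera('top'); img=p[...,::-1].copy(); cv2.imwrite('pics/t7.png',cv2.resize(img[110:250,240:400],None,fx=5,fy=5,interpolation=cv2.INTER_CUBIC))
p,d=ctrl.read_camera('wrist'); cv2.imwrite('pics/w8.png',p[...,::-1])
s=ctrl.sense();print(s['ee_pos'],w2j(s['ee_pos']),s['wrist_force'],s['q']);
p=j2w([-.1,0,.009]);go(p,JY+np.pi/2)
E
```

```text
[0.43822097 0.05923799 0.01013834] [-0.17074781 -0.00166571  0.01013834] [-0.15080155 -0.07488421 -0.58737385] [ 0.60214549  0.19448447 -0.8364819   2.14215953  0.18590595  0.87936465
  0.99306218]
 xyz [ 0.04 -2.83  0.09] r [-0.08 -0.   -0.03]
```

View pics/t7.png

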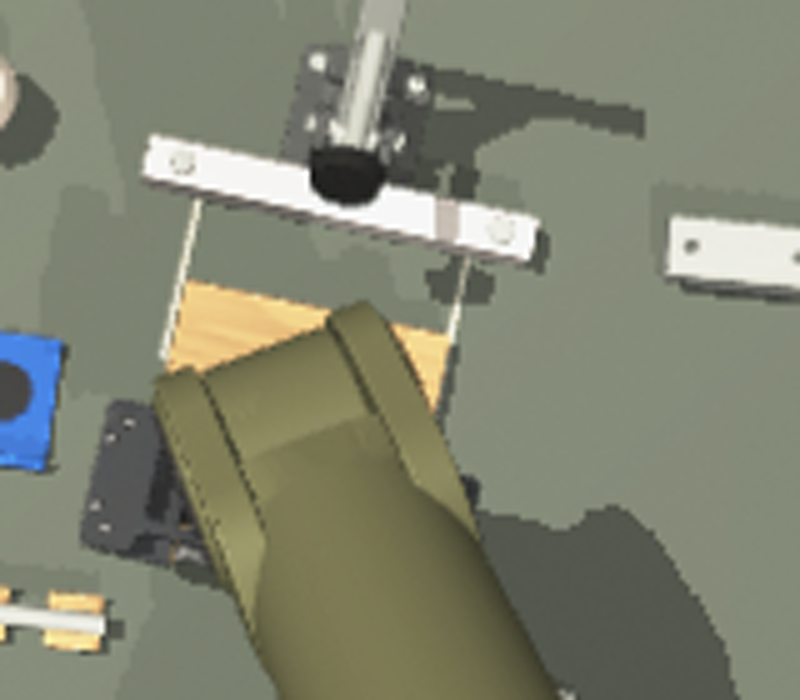

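View pics/w8.png

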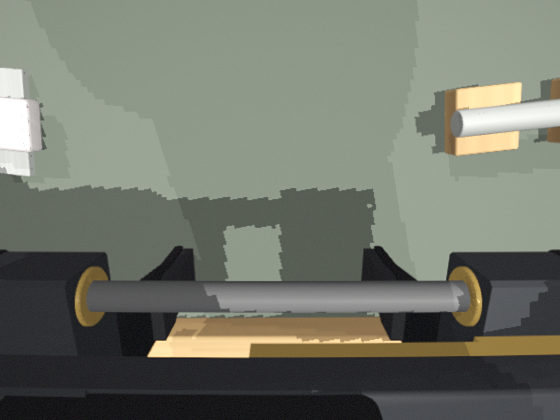

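In the top view the panel's back edge runs (183,282) to (452,338), centred between the outline's side lines. I now push it toward the fence.

step_arm --plan '[{"x":0.04,"y":-0.6,"z":0.03,"rx":-0.08,"ry":0,"rz":0,"gripper":-1},{"x":0.04,"y":-1.1,"z":0.05,"rx":-0.08,"ry":0,"rz":0,"gripper":-1},{"x":0.04,"y":-1.6,"z":0.06,"rx":-0.08,"ry":0,"rz":0,"gripper":-1},{"x":0.04,"y":-2.1,"z":0.08,"rx":-0.08,"ry":0,"rz":0,"gripper":-1},{"x":0.04,"y":-2.5,"z":0.09,"rx":-0.08,"ry":0,"rz":0,"gripper":-1}]'

```text
t: 12.92
ee_pos: [0.5017, 0.0469, 0.0103]
orientation: [-1.041, 1.308, 1.041]
wrist_force: [-2.0, 0.7, 0.6]
opening: 0.0867
```

```bash
python3 - <<'E'
from arc import *
p,d=ctrl.read_camera('top'); img=p[...,::-1].copy(); cv2.imwrite('pics/t8.png',cv2.resize(img[110:250,240:400],None,fx=5,fy=5,interpolation=cv2.INTER_CUBIC))
s=ctrl.sense();print(s['ee_pos'],w2j(s['ee_pos']),s['wrist_force'],s['q']);
p=j2w([-.1,0,.009]);go(p,JY+np.pi/2)
E
```

```text
[0.50301807 0.04656061 0.0104721 ] [-0.1047577   0.00049909  0.0104721 ] [ 1.38834708 -0.76329659  0.3266008 ] [ 0.55789748  0.33012291 -0.78302294  2.00323257  0.2915517   0.91916371
  0.96682298]
 xyz [ 0.06 -0.19 -0.02] r [-0.01  0.01  0.02]
```

View pics/t8.png

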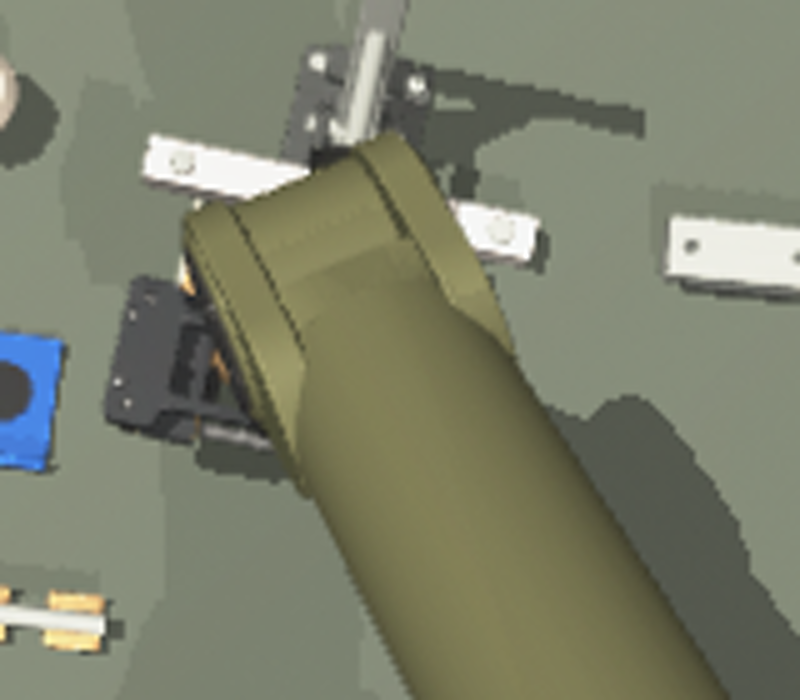

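```bash
python3 - <<'E'
from arc import *
p,d=ctrl.read_camera('side'); cv2.imwrite('pics/s6.png',cv2.resize(p[110:290,170:410,::-1],None,fx=3.2,fy=3.2))
E
```

```text
(no output)
```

View pics/s6.png

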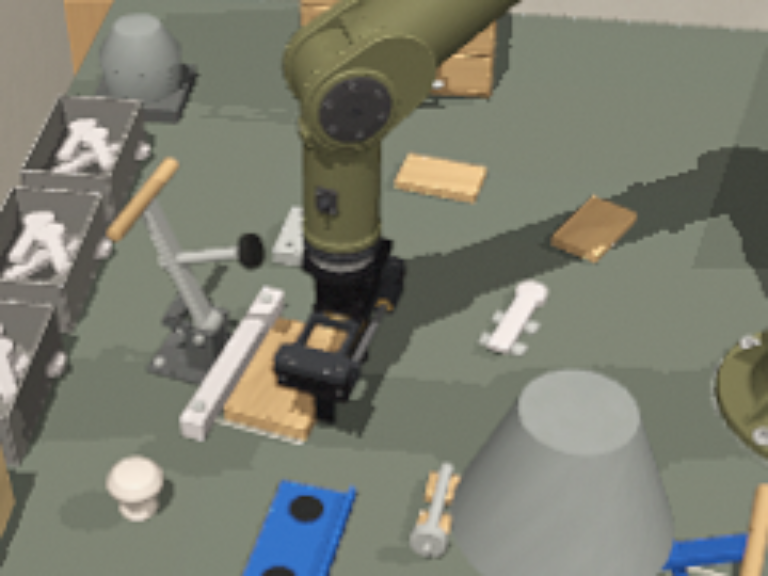

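The pad at (250,250) clears the gripper, and the panel is nearly at the fence. I finish with a gentle press.

step_arm --plan '[{"x":0.04,"y":-0.08,"z":0,"rx":0,"ry":0,"rz":0,"gripper":-1},{"x":0.04,"y":-0.15,"z":0,"rx":0,"ry":0,"rz":0,"gripper":-1},{"x":0.04,"y":-0.22,"z":0,"rx":0,"ry":0,"rz":0,"gripper":-1},{"x":0.04,"y":-0.28,"z":0,"rx":0,"ry":0,"rz":0,"gripper":-1},{"x":0.04,"y":-0.32,"z":0,"rx":0,"ry":0,"rz":0,"gripper":-1}]'

```text
t: 13.65
ee_pos: [0.5085, 0.0452, 0.0093]
orientation: [-1.041, 1.308, 1.041]
wrist_force: [-0.4, 0.3, -0.9]
opening: 0.0868
```

```bash
python3 - <<'E'
from arc import *
s=ctrl.sense();print(s['ee_pos'],w2j(s['ee_pos']),s['wrist_force'])
E
```

```text
[0.50854036 0.04518846 0.00925112] [-0.09906837  0.00039927  0.00925112] [-0.39503419  0.25431432 -0.9252709 ]
```

Still no fence reaction, so I push a little further.

step_arm --plan '[{"x":0,"y":-0.08,"z":0,"rx":0,"ry":0,"rz":0,"gripper":-1},{"x":0,"y":-0.14,"z":0,"rx":0,"ry":0,"rz":0,"gripper":-1},{"x":0,"y":-0.2,"z":0,"rx":0,"ry":0,"rz":0,"gripper":-1},{"x":0,"y":-0.25,"z":0,"rx":0,"ry":0,"rz":0,"gripper":-1},{"x":0,"y":-0.25,"z":0,"rx":0,"ry":0,"rz":0,"gripper":-1}]'

```text
t: 14.28
ee_pos: [0.5101, 0.045, 0.0086]
orientation: [-1.037, 1.316, 1.047]
wrist_force: [-11.1, 2.4, 8.8]
opening: 0.0873
```

```bash
python3 - <<'E'
from arc import *
s=ctrl.sense();print(s['ee_pos'],w2j(s['ee_pos']),s['wrist_force'])
p,d=ctrl.read_camera('side'); cv2.imwrite('pics/s7.png',cv2.resize(p[180:260,220:300,::-1],None,fx=8,fy=8,interpolation=cv2.INTER_CUBIC))
E
```

```text
[0.51008927 0.04497063 0.00863001] [-0.09751004  0.00053406  0.00863001] [-11.13832546   2.44531312   8.81443158]
```

View pics/s7.png

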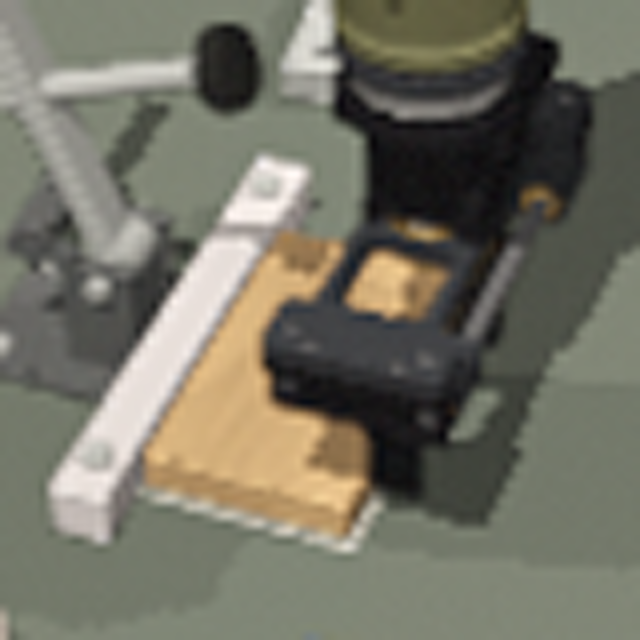

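The fence is reacting with about 11 N, and the panel is flush and inside the outline. I retreat and check.

step_arm --plan '[{"x":0,"y":0,"z":0,"rx":0,"ry":0,"rz":0,"gripper":-1},{"x":0,"y":0.8,"z":0,"rx":0,"ry":0,"rz":0,"gripper":-1},{"x":-0.5,"y":1.5,"z":0,"rx":0,"ry":0,"rz":0,"gripper":-1},{"x":-2.5,"y":2,"z":0,"rx":0,"ry":0,"rz":0,"gripper":-1},{"x":-4.5,"y":2.4,"z":0,"rx":0,"ry":0,"rz":0,"gripper":-1}]'

```text
t: 14.95
ee_pos: [0.4559, 0.0574, 0.1229]
orientation: [-1.042, 1.307, 1.041]
wrist_force: [0.5, -0.2, -0.4]
opening: 0.0872
```

step_arm --plan '[{"x":-0.5,"y":0,"z":-2,"rx":1,"ry":0,"rz":0,"gripper":-1},{"x":-1,"y":0,"z":-4,"rx":2,"ry":0,"rz":0,"gripper":-1},{"x":-1.5,"y":0,"z":-6,"rx":3,"ry":0,"rz":0,"gripper":-1},{"x":-2,"y":0,"z":-8,"rx":4,"ry":0,"rz":0,"gripper":-1},{"x":-2,"y":0,"z":-10,"rx":5,"ry":0,"rz":0,"gripper":-1}]'

```text
t: 15.58
ee_pos: [0.4008, -0.1887, 0.1735]
orientation: [-0.71, 1.451, 0.703]
wrist_force: [1.2, 0.3, -0.6]
opening: 0.0869
```

```bash
python3 - <<'E'
from arc import *
p,d=ctrl.read_camera('top'); img=p[...,::-1].copy(); cv2.imwrite('pics/t9full.png',img); cv2.imwrite('pics/t9.png',cv2.resize(img[110:250,240:400],None,fx=5,fy=5,interpolation=cv2.INTER_CUBIC))
s=ctrl.sense();print(s['ee_pos'],s['wrist_force'],s['t'])
E
```

```text
[ 0.39788726 -0.19586267  0.17266283] [-1.05551683 -4.67895323 -0.83504035] 15.625
```

View pics/t9.png

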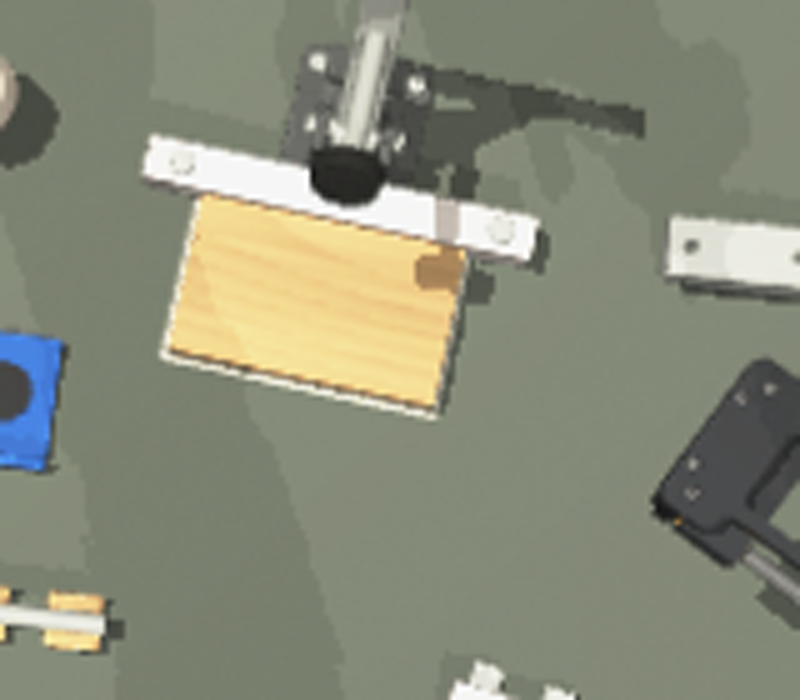

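View pics/t9full.png

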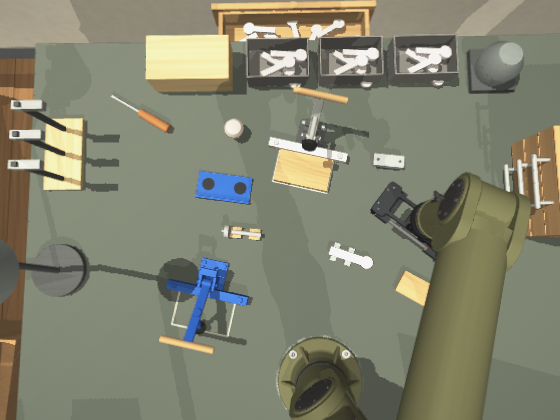

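The panel fills the outline, flush along the fence. The bystanders are where they were and the stay is open. I let the arm settle, run a numeric check and hand in.

step_arm --plan '[{"x":0,"y":0,"z":0,"rx":0,"ry":0,"rz":0,"gripper":-1},{"x":0,"y":0,"z":0,"rx":0,"ry":0,"rz":0,"gripper":-1},{"x":0,"y":0,"z":0,"rx":0,"ry":0,"rz":0,"gripper":-1},{"x":0,"y":0,"z":0,"rx":0,"ry":0,"rz":0,"gripper":-1},{"x":0,"y":0,"z":0,"rx":0,"ry":0,"rz":0,"gripper":-1}]'

```text
t: 16.25
ee_pos: [0.4003, -0.1859, 0.1718]
orientation: [-0.71, 1.452, 0.709]
wrist_force: [0.3, 0.1, -0.0]
opening: 0.0871
```

```bash
python3 - <<'E'
from arc import *
f=lambda a:(np.array(a,float)+.5)/5+[240,110]-.5
P=onplane('top',f([(200,195),(467,250),(437,410),(167,350)]),.02);print('panel jig',w2j(P.mean(0)),'yaw diff',np.arctan2(-(P[3]-P[2])[0],(P[3]-P[2])[1])-JY)
p,d=ctrl.read_camera('top');a=cv2.imread('pics/top0.png')[...,::-1]
for n,(u,v) in dict(knob=(233,128),catch=(389,161),tmpl=(224,187),bit=(243,233),hinge=(351,256),driver=(153,120)).items():
    t=np.ascontiguousarray(a[v-14:v+14,u-20:u+20]);r=cv2.matchTemplate(np.ascontiguousarray(p[v-24:v+24,u-30:u+30]),t,cv2.TM_CCOEFF_NORMED);print(n,np.array(cv2.minMaxLoc(r)[3])-10,r.max().round(2))
s=ctrl.sense();print(s['ee_pos'],s['wrist_force'],s['t'])
print(ctrl.job_done())
E
```

```text
panel jig [-0.04521868  0.0008449   0.02      ] yaw diff -0.010757185473397435
knob [0 0] 0.99
catch [0 0] 1.0
tmpl [0 0] 1.0
bit [0 0] 1.0
hinge [0 0] 1.0
driver [0 0] 1.0
[ 0.40020319 -0.18608153  0.17180855] [-0.03640336 -1.2178388   0.22083594] 16.3
the job is handed in; nothing more can be done
None
```

I loaded the jig and handed the job in at 16.3 s; the hand-in reports no verdict.

- **Stay:** I swung it over by its T-bar until it leaned back by itself. After release, the bar in the side view lay where it should on the stop, and it was still open in the last top view.
- **Door sample:** I pushed the largest panel along an arc by its right end into the bay. Then I pressed its front edge against the fence until it pushed back with about 11 N. It measured x = -45 mm and y = +1 mm in the jig frame, and 0.01 rad off the fence line.
- **Bystanders and arm:** All six bystanders matched the first top picture with no pixel shift. The arm was clear of everything, with about 1 N at the wrist.

Two measurements disagreed on the way. One wrist-camera reading was about 9 mm off because the arm was still moving, so I took it again with the arm nearly at rest. I also corrected my estimate of the jig's yaw by about 0.01 rad from a later top view.

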